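# Load the flanged arbor into the spring-plunger holder

## Robot

A 7-joint arm with a two-finger parallel gripper is mounted at the origin on a cart in front of the work surface, level with it; the furniture and walls round the work are solid. World frame = base frame: x ahead of the robot, y to its left, z up, the work surface at z = 0. Lengths are in m, angles in rad, forces in N, time in s.
With the tool pointing down it reaches from about 0.425 to 0.975 m from the base axis. Payload 16.7 kg.
Tool frame: the origin (TCP) lies midway between the tips of the shut fingers; the grasp point (between the pads) lies 19 mm behind it; y points along the fingers, x is the direction in which the jaws open and shut, and the axes are right-handed (so a half turn about y gives the same grasp; the last joint's range is limited). The gripper opens to 85 mm and grips with 20 to 120 N. Pads are 22 mm wide; open, the fingers measure 114 mm over their backs; the gripper's body (76 mm by 85 mm) begins 54 mm behind the grasp point. The pads swing forward as they close: fully open they stand 13 mm farther back than shut.
Start: joints at [0.98, 0.426, 0.074, 1.606, -0.034, 1.111, -0.067], TCP at [0.289, -0.61, 0.231] pointing down, gripper open.
Joint ranges: [-2.85, 2.85], [-0.5, 2.14], [-1.23, 1.37], [0.21, 2.46], [-1.02, 4.16], [0.16, 2.05], [-2.73, 2.73]. Speed limits (rad/s): [1.89, 1.89, 2.39, 2.39, 3.01, 3.01, 3.01].

## Interface

Orientations are given as a rotation vector (axis times angle).
In Python, from workcell import arm, vision gives the robot as it stands. The module is installed in compiled form; this text tells all that it offers.
- The arm moves only by the tool play_rows, never from a script. Its argument "increments" is one flat list of numbers, 7 for each row, row after row: the shift along the world's x, y, z in mm, then the turn, a rotation vector about the world's x, y, z in degrees, then the finger opening in mm, from 0 to 85.4. A call has 1 to 12 rows; each row is the pose to reach, as a shift and turn from the pose commanded when the call began; what a row does not reach only later rows make up. A row lasts 1/8 s, in which the tool goes at most 62.5 mm and 10.7 degrees, less where a joint would pass 70% of its speed; a pose out of reach is approached as far as the arm can. A call with a gripper value outside its range is refused whole. The fingers move at their own pace and stop on an object; "squeeze" is the grip in N (left out, the last holds). Time passes only in rows, so rows that repeat a pose let the fingers close. It gives the time, the measured TCP pose, the force and the opening at its end, in the units of the state.
- arm.get_obs(): the state, without advancing time (a new reading comes with each control period).
- vision.get_image(name): name is "scene" or "side" or "wrist"; returns (picture, depth): 384x512x3 uint8, red, green, blue; 384x512 float32, m along the optical axis (not along the pixel's ray), 0 where there is no reading.
- vision.camera_params(name): a dict with "vfov" (degrees; the focal length in pixels is half the picture's height over the tangent of half this angle, whatever the lens; pixels are square), "cx", "cy" (the principal point, pixels), "rvec" (rotation vector, rad) and "tvec" (3), from world to camera coordinates, as OpenCV has them; the wrist camera has in their place "T_tool_cam" (4x4, takes a point from camera to tool coordinates, whose origin is the TCP and whose axes are the tool frame's). Camera axes: x right, y down, z forward; pixel columns grow to the right and rows downward; lengths in m; the calibration is good to about 2 mm. A picture is of the moment at which its call begins: read the wrist's pose just before it. camera_params takes no time and is no camera call.
- arm.hand_in(): hands the job in, once; it reports no verdict.
The state is a dict: "clock": time; "joints": joint angles; "joint_velocities": joint speeds; "tau": joint torques, N m; "ee_pos": TCP position; "tool_rot": TCP orientation; "ft_force": force on the tool from outside, world axes, zero at the start; "torque": the same for the moment, N m; "finger_gap": finger opening in m.
Only numpy, scipy, OpenCV 4.12 (cv2) and the standard library are available. Lean on these libraries where they do the work, as an engineer would, in place of code of your own. Each camera call takes 0.05 s, during which the arm holds its last target.

## Task

Take the arbor with the broad flange halfway up out of the wooden rack and push it, foot first and upright, down the bore of the grey spring-plunger holder until its flange sits on the top of the block and the plunger has snapped into the groove. Then let go of it.

Things in the scene. Friction and masses are not known exactly. Their poses are not given: they have to be found in the camera images.
- arbor: Bare steel arbor upright in one of 3 rack pockets (other posts: one straight, one with a 34 mm head on top). Origin: centre of its foot, z up its axis; 8 mm above the bench in the 28 mm high rack. 130 mm tall: foot cone 15 to 24 mm dia over 9 mm, 24 mm shank, ring groove at 24-36 mm (17 mm dia), 52 mm flange at 65-71 mm, 20 mm spindle at 71-130 mm (grip here). 0.15-0.31 kg.
- holder: Grey block 64 x 64 x 70 mm high, fixed on the bench, lugs to 55 mm either side along its y. Origin: on the bore axis at bench level, z up. Its -x side has the spring plunger (brass collar, black knob to 68-77 mm from the axis, 35 mm high). Vertical through bore, 26.5 mm dia. With the arbor home, its flange rests on the block's top and its foot is 5 mm above the bench.
- bore_mouth (a point): Centre of the bore's mouth on the holder's top face, 70 mm above the bench. Flared at 45 degrees to about 42 mm dia over the top 8 mm. The plunger's ball nose meets the arbor's foot about 32 mm below this point; from there press the arbor down (5 to 15 N, more than its weight) until its foot is 65 mm below.
- plunger (a joint): Spring plunger of the holder, metres pushed outward: 0 = nose fully out in the bore; about 0.004 to 0.005 riding on the 24 mm shank; about 0 to 0.002 once snapped into the ring groove. Spring force 3.6 N at 0, 0.6 N more per mm.
Not all that is in view belongs to the job. Leave any purple or yellow look-alike of the arbor alone.

How it is judged:
By the outcome, as a careful person would: the job done as asked, in the order asked, and still so for the second after the job is handed in, with the robot touching nothing.
It also fails if it takes over 48 s, if anything falls off the work surface, if the arm or the gripper's body presses on something with over 40 N, if the wrist force passes 120 N, or if a joint passes its speed limit or range.

## Working session

There is one attempt and no reset: what is moved stays moved. The work goes in short steps, Python scripts to look and compute and a tool call to move; the robot and the scene stay as the last step left them, time stands still between calls to the robot, and variables do not carry over. Pictures are saved under pics/ and viewed, and the job is handed in when it is done.

Besides the shell and the picture viewer there is one more tool, called by a JSON object that holds its "fn" and its "kwargs". play_rows: Moves the arm, as the interface text tells. Its arguments: {"type":"object","properties":{"increments":{"type":"array"},"squeeze":{"type":"number"}},"required":["increments"]}

```bash
mkdir -p pics; cat > h.py <<'E'
import numpy as np, cv2
from workcell import arm, vision
R=lambda v: cv2.Rodrigues(np.array(v,float))[0]
def cam(name,obs=None):
    p=vision.camera_params(name); f=192/np.tan(np.radians(p['vfov'])/2)
    if 'rvec' in p:
        Rw=R(np.ravel(p['rvec'])); t=np.ravel(p['tvec']); Rc=Rw.T; c=-Rw.T@t
    else:
        o=obs or arm.get_obs(); T=np.array(p['T_tool_cam']); Rt=R(o['tool_rot'])
        Rc=Rt@T[:3,:3]; c=Rt@T[:3,3]+np.array(o['ee_pos'])
    return f,p['cx'],p['cy'],Rc,c
def ray(C,u,v):
    f,cx,cy,Rc,c=C; return Rc@np.array([(u-cx)/f,(v-cy)/f,1.])
def onplane(C,u,v,z):
    d=ray(C,u,v); return C[4]+d*(z-C[4][2])/d[2]
def depthpt(C,u,v,d): return C[4]+ray(C,u,v)*d
def proj(C,P):
    f,cx,cy,Rc,c=C; q=Rc.T@(np.array(P)-c); return cx+f*q[0]/q[2],cy+f*q[1]/q[2]
def cloud(C,D):
    f,cx,cy,Rc,c=C; v,u=np.mgrid[:D.shape[0],:D.shape[1]]
    q=np.stack([(u-cx)/f*D,(v-cy)/f*D,D],-1); return q@Rc.T+c
def save(n,im,s=1): cv2.imwrite('pics/'+n+'.png',cv2.resize(im[...,::-1],None,fx=s,fy=s,interpolation=cv2.INTER_CUBIC))
E
python3 - <<'E'
from h import *
o=arm.get_obs(); print(o)
for n in('scene','side','wrist'):
    C=cam(n); im,D=vision.get_image(n); save(n+'0',im,1.5); np.savez(n+'0.npz',im=im,D=D); print(n,vision.camera_params(n))
E
```

```text
{'clock': 0.0, 'joints': array([ 0.97951606,  0.4267265 ,  0.07388159,  1.60664268, -0.03412892,
        1.11077775, -0.06710393]), 'joint_velocities': array([ 2.82465087e-05,  9.85390378e-04,  1.81899857e-04, -1.45603979e-03,
       -2.14495579e-04, -1.38009345e-03,  1.02793725e-03]), 'tau': array([-3.05206486e-03, -9.49845243e+01,  3.75923306e+00, -4.63525200e+01,
        1.90633256e-02,  1.02263279e-02, -2.01344255e-05]), 'ee_pos': array([ 0.28837918, -0.60983287,  0.23059943]), 'tool_rot': array([-1.38573581,  0.87884262, -0.87698028]), 'ft_force': array([ 0.30075452,  1.03894606, -0.17505969]), 'torque': array([ 0.00661601, -0.04541462, -0.03676917]), 'finger_gap': 0.08581582945200955}
scene {'vfov': 53.28021882852169, 'cx': 253.84321750571732, 'cy': 188.23756793837734, 'rvec': array([ 0.97152128, -2.19386516,  1.28122927]), 'tvec': array([0.38050709, 0.24285207, 0.51001821])}
side {'vfov': 44.35228348457952, 'cx': 257.1494210382459, 'cy': 188.6258717541814, 'rvec': array([ 1.9598315 ,  0.05911336, -0.04203684]), 'tvec': array([-0.57085584,  0.07711065,  0.88776544])}
wrist {'vfov': 59.567657216381434, 'cx': 254.69018154771604, 'cy': 190.15255787402276, 'T_tool_cam': array([[ 9.99999693e-01,  2.33883923e-04,  7.48329930e-04,
         1.20678229e-03],
       [-6.37394875e-04, -3.13266703e-01,  9.49664976e-01,
        -1.41927096e-01],
       [ 4.56538220e-04, -9.49665161e-01, -3.13266458e-01,
         8.01388912e-02],
       [ 0.00000000e+00,  0.00000000e+00,  0.00000000e+00,
         1.00000000e+00]])}
```

View pics/scene0.png

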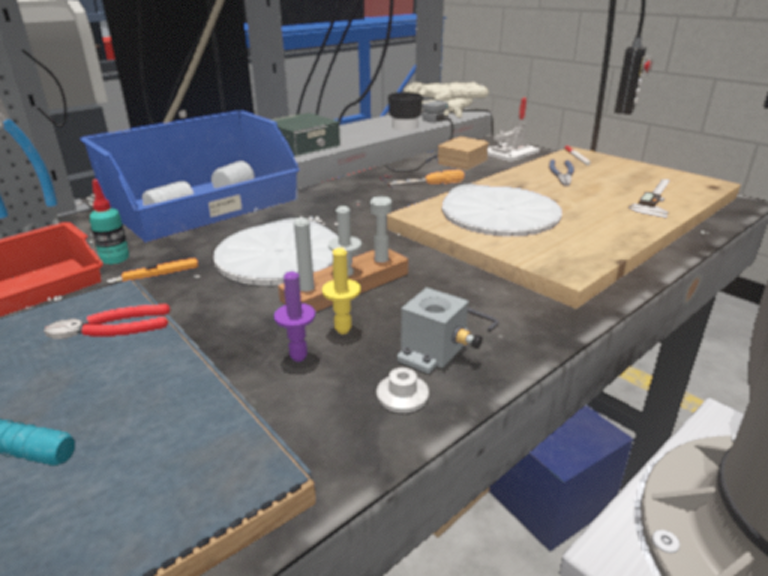

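View pics/side0.png

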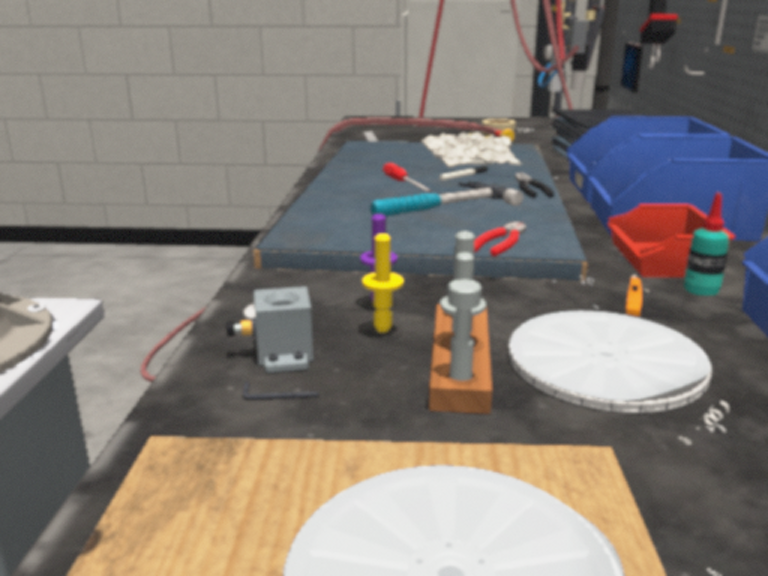

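View pics/wrist0.png

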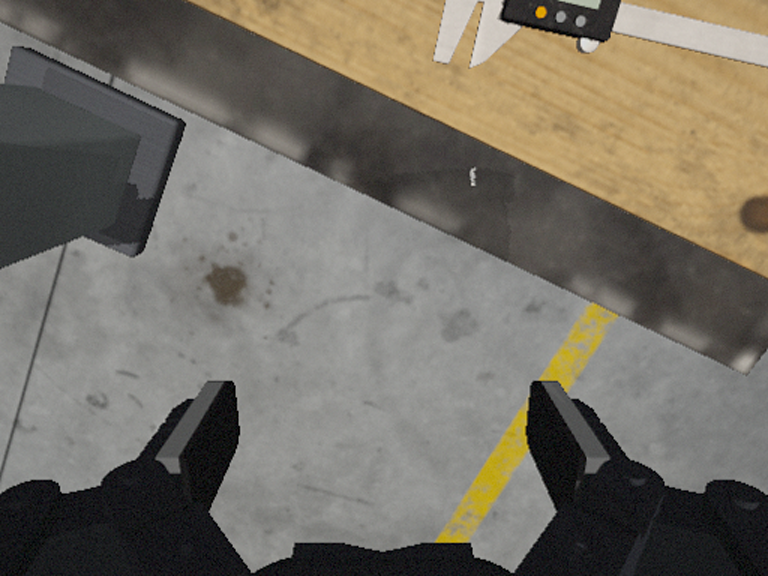

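```bash
python3 - <<'E'
from h import *
o=arm.get_obs(); Rt=R(o['tool_rot']); print('tool axes',Rt.round(3).tolist())
a=np.load('scene0.npz'); im=a['im']; save('crop_s',im[110:260,150:360],3.7)
b=np.load('side0.npz'); save('crop_d',b['im'][130:290,140:350],3.7)
for n,d in(('scene',a),('side',b)):
    C=cam(n); P=cloud(C,d['D']); print(n,C[4].round(3))
    np.save(n+'P.npy',P)
P=np.load('sceneP.npy')
for u,v in[(203,150),(229,142),(229,162),(254,137),(195,185),(227,170),(287,200),(290,204),(305,195)]:
    print((u,v),P[v,u].round(3))
E
```

```text
tool axes [[0.427, -0.0, 0.904], [-0.904, 0.001, 0.427], [-0.001, -1.0, -0.0]]
scene [0.009 0.498 0.464]
side [ 0.619 -0.755  0.408]
(203, 150) [0.652 0.072 0.133]
(229, 142) [0.651 0.001 0.132]
(229, 162) [0.653 0.002 0.081]
(254, 137) [ 0.644 -0.069  0.127]
(195, 185) [0.542 0.168 0.127]
(227, 170) [0.555 0.083 0.124]
(287, 200) [0.459 0.008 0.066]
(290, 204) [0.454 0.005 0.057]
(305, 195) [ 0.522 -0.123 -0.001]
```

View pics/crop_s.png

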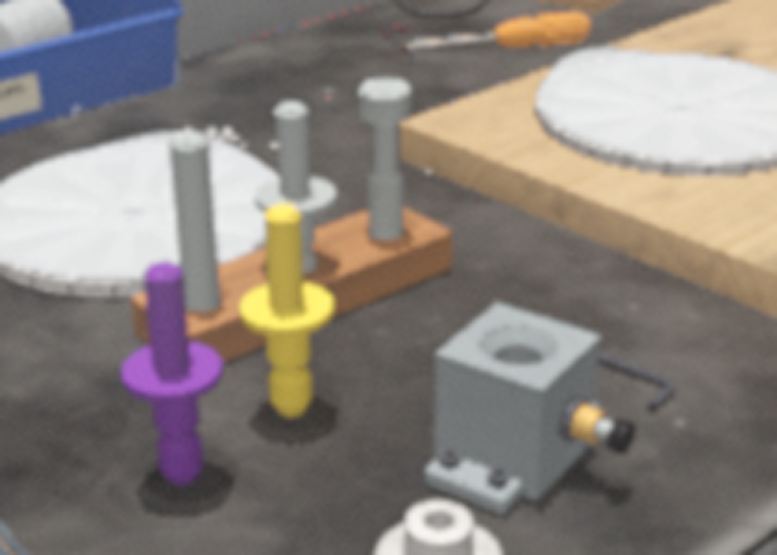

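View pics/crop_d.png

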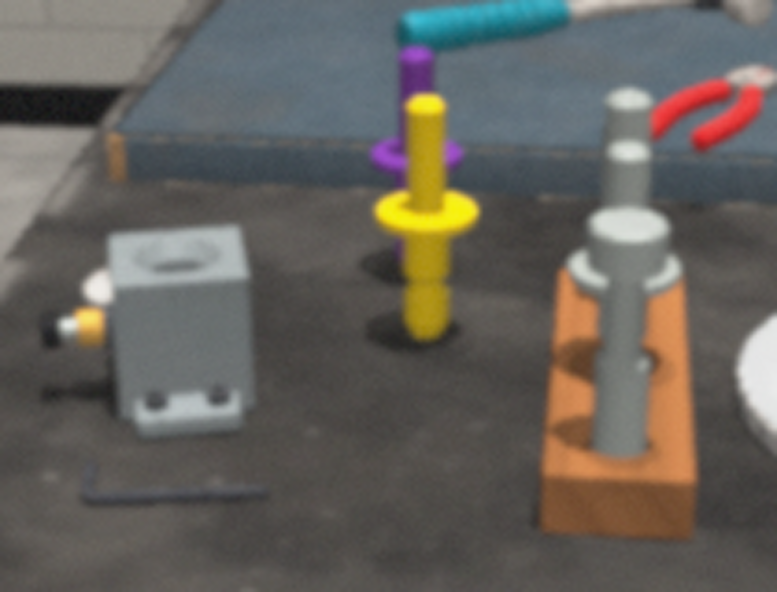

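Candidates (scene view, 768-px picture): straight post (305,255), flanged grey post (344,230), headed post (381,225), purple look-alike (293,315) and yellow look-alike (341,290). The crop shows the grey middle post with its flange halfway up: that is the arbor, near (0.66, 0.00). I'll now move above the rack with the jaws along world x, since the neighbours stand along y.

{"fn": "play_rows", "kwargs": {"increments": [20, 40, 40, 0, 0, 6, 60, 50, 90, 70, 0, 0, 12, 60, 85, 145, 80, 0, 0, 18, 60, 118, 200, 80, 0, 0, 24, 60, 150, 255, 80, 0, 0, 30, 60, 182, 310, 80, 0, 0, 36, 60, 214, 362, 80, 0, 0, 42, 60, 246, 414, 80, 0, 0, 48, 60, 277, 464, 80, 0, 0, 54, 60, 308, 514, 80, 0, 0, 60, 60, 340, 564, 80, 0, 0, 64.7, 60, 367, 610, 80, 0, 0, 64.7, 60], "squeeze": 40}}

```text
clock: 1.65
ee_pos: [0.6564, 0.0017, 0.311]
tool_rot: [-1.571, -0.001, 0.002]
ft_force: [0.9, 0.5, 0.1]
finger_gap: 0.06
```

{"fn": "play_rows", "kwargs": {"increments": [0, 0, 0, 0, 0, 0, 60, 0, 0, 0, 0, 0, 0, 60]}}

```text
clock: 1.9
ee_pos: [0.6554, -0.0005, 0.3108]
tool_rot: [-1.571, 0.001, 0.001]
ft_force: [0.3, 0.3, 0.4]
finger_gap: 0.0601
```

```bash
python3 - <<'E'
from h import *
o=arm.get_obs(); C=cam('wrist',o); im,D=vision.get_image('wrist'); save('wrist1',im,1.5); np.savez('wrist1.npz',im=im,D=D); 
import pickle; pickle.dump(C,open('C1.pkl','wb'))
print(o['ee_pos'],R(o['tool_rot']).round(3).tolist(),o['clock'],o['joints'].round(2))
E
```

```text
[ 6.55364480e-01 -5.39249097e-04  3.10813966e-01] [[1.0, -0.001, -0.0], [0.0, -0.0, 1.0], [-0.001, -1.0, -0.0]] 1.9 [ 0.22  0.37 -0.43  1.53  0.16  1.27 -0.23]
```

View pics/wrist1.png

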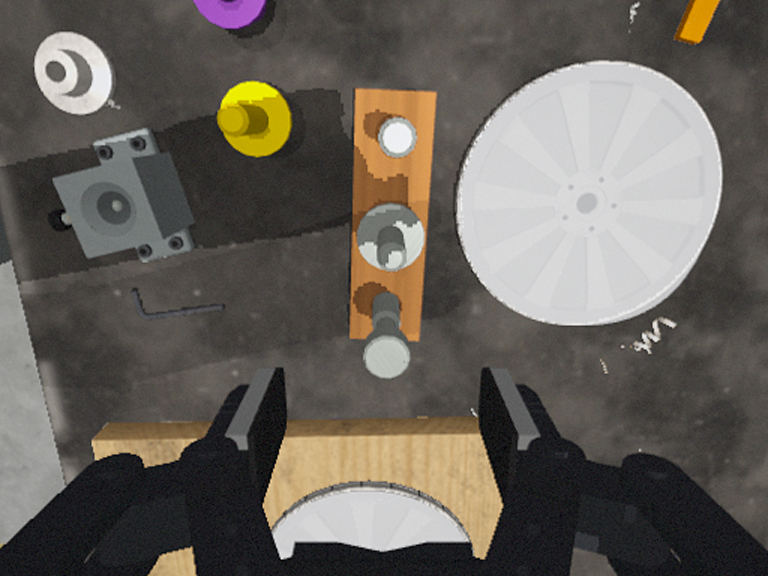

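The wrist view shows the rack: straight post (397,137), flanged arbor (390,237) and headed post (386,356). The holder's bore is near (113,205) and yellow is near (240,120). Measuring the arbor and the bore.

```bash
python3 - <<'E'
from h import *
import pickle
from scipy.optimize import least_squares
C=pickle.load(open('C1.pkl','rb')); a=np.load('wrist1.npz'); D=a['D'];im=a['im'];P=cloud(C,D)
save('cropw_arb',im[110:260,220:300],5); save('cropw_h',im[75:185,20:135],5)
def fitc(X):
    A=np.c_[X,np.ones(len(X))]; s=np.linalg.lstsq(A,(X**2).sum(1),rcond=None)[0]; c=s[:2]/2; return c,np.sqrt(s[2]+c@c)
near=lambda c,r:(np.hypot(P[...,0]-c[0],P[...,1]-c[1])<r)&(D>0)
for nm,c,r,z0,z1 in[('flange',(.655,0),.04,.068,.09),('top',(.655,0),.03,.13,.145),('straight',(.66,.07),.03,.12,.2),('headed',(.65,-.07),.03,.1,.2),('hold',(.45,0),.06,.06,.08)]:
    m=(near(c,r)&(P[...,2]>z0)&(P[...,2]<z1)).astype(np.uint8)
    n,l,st,ce=cv2.connectedComponentsWithStats(m)
    if n<2: print(nm,'none');continue
    k=1+st[1:,4].argmax(); mm=l==k
    zt=np.median(P[mm][:,2]); cn=max(cv2.findContours(mm.astype(np.uint8),cv2.RETR_EXTERNAL,cv2.CHAIN_APPROX_NONE)[0],key=len)[:,0]
    X=np.array([onplane(C,u,v,zt)[:2] for u,v in cn]); cc,rr=fitc(X)
    (ex,ey),rad=cv2.minEnclosingCircle(X.astype(np.float32)*1000)
    print(nm,'n',mm.sum(),'z',zt.round(4),P[mm][:,2].min().round(3),P[mm][:,2].max().round(3),'fit',cc.round(4),rr.round(4),'enc',ex,ey,rad, 'px',ce[k])
# bore: inner hole
m=(near((.45,.005),.06)&(P[...,2]>.066)&(P[...,2]<.076)).astype(np.uint8)
cs,h=cv2.findContours(m,cv2.RETR_CCOMP,cv2.CHAIN_APPROX_NONE)
for c,hh in zip(cs,h[0]):
    if len(c)>15:
        X=np.array([onplane(C,u,v,.07)[:2] for u,v in c[:,0]]); print('hole' if hh[3]>=0 else 'outer',len(c),[np.round(t,4) for t in fitc(X)],cv2.minAreaRect((X*1000).astype(np.float32)))
E
```

```text
flange n 1111 z 0.0785 0.073 0.089 fit [ 0.6614 -0.0062] 0.0224 enc 661.0162963867188 -6.879543781280518 26.108722686767578 px [259.58415842 153.95139514]
top n 326 z 0.1366 0.13 0.14 fit [ 0.6612 -0.0059] 0.0096 enc 661.25830078125 -5.79107141494751 10.164544105529785 px [260.50920245 170.61042945]
straight n 540 z 0.1369 0.133 0.139 fit [0.6643 0.0679] 0.0112 enc 664.1484375 67.97843933105469 11.741406440734863 px [264.38148148  91.59444444]
headed n 874 z 0.1311 0.111 0.134 fit [ 0.6581 -0.0774] 0.0181 enc 657.966064453125 -77.34896087646484 19.903444290161133 px [257.03661327 234.55263158]
hold n 2940 z 0.069 0.06 0.072 fit [0.4476 0.0133] 0.0377 enc 447.2715148925781 13.307974815368652 46.196311950683594 px [ 73.17721088 138.24319728]
outer 215 [array([0.4468, 0.0131]), np.float64(0.0368)] ((447.1985778808594, 12.993682861328125), (66.08523559570312, 63.891517639160156), 13.79142951965332)
hole 109 [array([0.4478, 0.0129]), np.float64(0.0181)] ((447.81170654296875, 12.689764022827148), (36.97957992553711, 37.9085693359375), 0.04164387658238411)
```

```bash
python3 -c "
import cv2,numpy as np
a=cv2.imread('pics/cropw_arb.png');b=cv2.imread('pics/cropw_h.png')
h=max(a.shape[0],b.shape[0]);c=np.zeros((h,a.shape[1]+b.shape[1],3),np.uint8);c[:a.shape[0],:a.shape[1]]=a;c[:b.shape[0],a.shape[1]:]=b
cv2.imwrite('pics/crops1.png',cv2.resize(c,None,fx=.78,fy=.78))"
```

```text
(no output)
```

View pics/crops1.png

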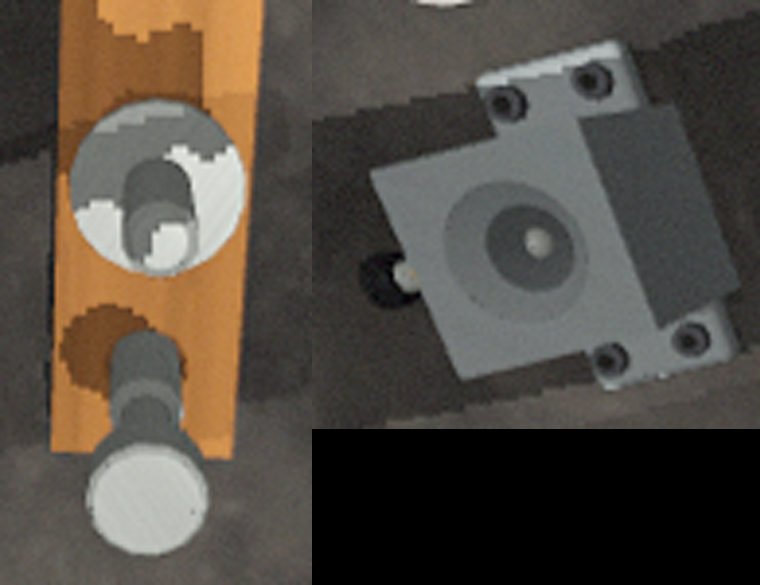

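Arbor: flange top z 0.0785 and spindle top z 0.137 match the expected 0.079 and 0.138, with axis at (0.661, −0.006). Bore: flare fit at (0.448, 0.013), z 0.069. Descending to the spindle.

{"fn": "play_rows", "kwargs": {"increments": [6, -5.5, -50, 0, 0, 0, 60, 6, -5.5, -100, 0, 0, 0, 60, 6, -5.5, -135, 0, 0, 0, 60, 6, -5.5, -170, 0, 0, 0, 60, 6, -5.5, -200, 0, 0, 0, 60, 6, -5.5, -220, 0, 0, 0, 60, 6, -5.5, -224, 0, 0, 0, 60, 6, -5.5, -224, 0, 0, 0, 60], "squeeze": 70}}

```text
clock: 2.95
ee_pos: [0.6619, -0.0059, 0.088]
tool_rot: [-1.571, -0.0, -0.001]
ft_force: [0.7, -0.6, -0.4]
finger_gap: 0.06
```

```bash
python3 - <<'E'
from h import *
o=arm.get_obs(); im,D=vision.get_image('wrist'); save('wrist2',im,1.2); im,D=vision.get_image('side'); save('side2',im[100:300,180:400],3)
print(o['ee_pos'],o['ft_force'],o['clock'])
E
```

```text
[ 0.66193807 -0.0059465   0.08804217] [ 0.70010683 -0.61554697 -0.44805035] 2.95
```

View pics/wrist2.png

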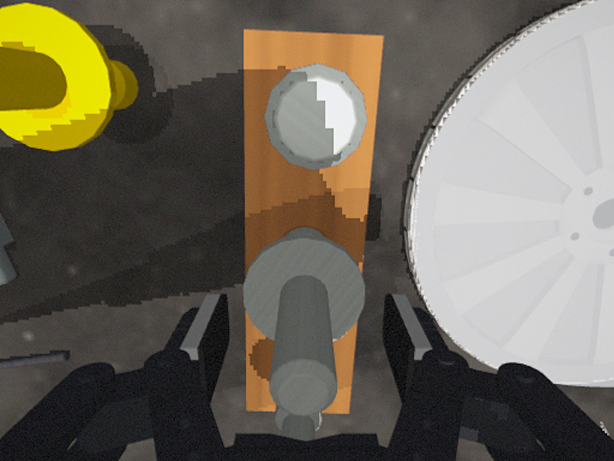

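View pics/side2.png

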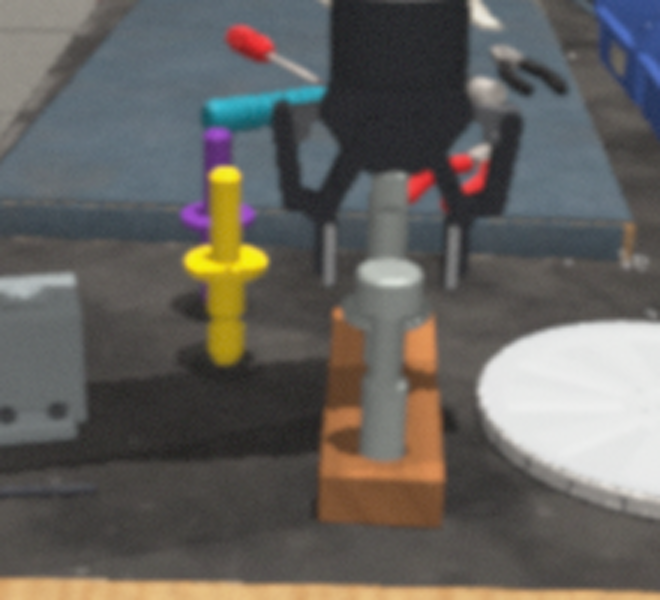

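The wrist view has the spindle (303,390) midway between the pads (215 and 400). The side view agrees. Closing.

{"fn": "play_rows", "kwargs": {"increments": [0, 0, 0, 0, 0, 0, 10, 0, 0, 0, 0, 0, 0, 10, 0, 0, 0, 0, 0, 0, 10, 0, 0, 0, 0, 0, 0, 10, 0, 0, 0, 0, 0, 0, 10, 0, 0, 0, 0, 0, 0, 10], "squeeze": 70}}

```text
clock: 3.8
ee_pos: [0.6617, -0.0056, 0.0879]
tool_rot: [-1.571, -0.0, -0.0]
ft_force: [-1.8, -0.1, 6.7]
finger_gap: 0.0186
```

{"fn": "play_rows", "kwargs": {"increments": [0, 0, 10, 0, 0, 0, 10, 0, 0, 25, 0, 0, 0, 10, 0, 0, 45, 0, 0, 0, 10, 0, 0, 70, 0, 0, 0, 10, 0, 0, 105, 0, 0, 0, 10, 0, 0, 140, 0, 0, 0, 10, 0, 0, 160, 0, 0, 0, 10, 0, 0, 160, 0, 0, 0, 10, 0, 0, 160, 0, 0, 0, 10]}}

```text
clock: 4.92
ee_pos: [0.661, -0.0058, 0.2461]
tool_rot: [-1.571, 0.001, 0.001]
ft_force: [0.4, 0.3, -2.3]
finger_gap: 0.019
```

```bash
python3 - <<'E'
from h import *
o=arm.get_obs(); C=cam('wrist',o); im,D=vision.get_image('wrist'); save('wrist3',im,1.2); im2,D2=vision.get_image('side'); save('side3',im2[20:300,130:400],2)
import pickle; pickle.dump((o['ee_pos'],C,im,D,im2,D2),open('s3.pkl','wb'))
print(o['ee_pos'],o['tool_rot'],o['ft_force'],o['clock'],o['finger_gap'])
E
```

```text
[ 0.66101114 -0.005811    0.24606223] [-1.57088568e+00  1.18174940e-03  1.39463033e-03] [ 0.39549646  0.28472692 -2.26613831] 4.925 0.01896493371032563
```

View pics/wrist3.png

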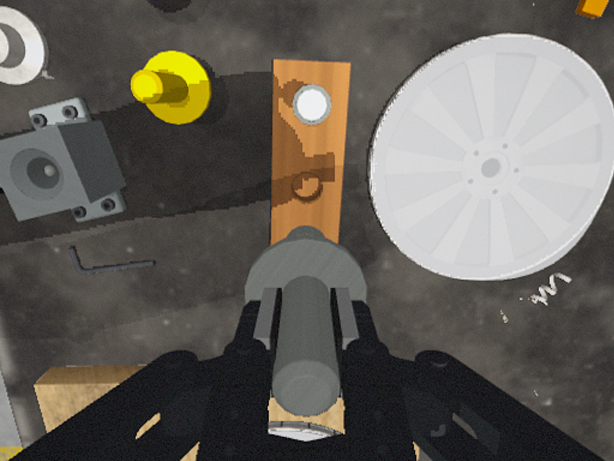

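View pics/side3.png

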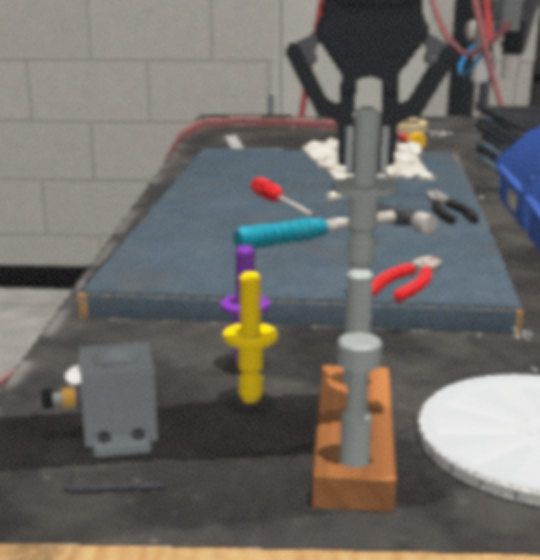

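The arbor is held clear of the rack. I'm checking its tilt and position in the grip.

```bash
python3 - <<'E'
from h import *
import pickle
e,C,im,D,im2,D2=pickle.load(open('s3.pkl','rb'))
def fitc(X):
    A=np.c_[X,np.ones(len(X))]; s=np.linalg.lstsq(A,(X**2).sum(1),rcond=None)[0]; c=s[:2]/2; return c,np.sqrt(s[2]+c@c)
# side: silhouettes per row
Cs=cam('side');P=cloud(Cs,D2); d=np.array(Cs[4])
m=(np.hypot(P[...,0]-e[0],P[...,1]-e[1])<.04)&(P[...,2]>.155)&(D2>0)
rows=[]
for v in range(384):
    us=np.where(m[v])[0]
    if len(us)>=4:
        p=P[v,us]; l,r=us.min()-.5,us.max()+.5; dep=np.median(D2[v,us])
        pl=depthpt(Cs,l,v,dep+.008);pr=depthpt(Cs,r,v,dep+.008);rows.append((v,len(us),(pl[0]+pr[0])/2,pr[0]-pl[0],np.median(p[:,1]),pl[2]))
for r in rows[::4]: print(np.round(r,4))
P=cloud(C,D)
for z0,z1 in((.225,.25),(.285,.305)):
    m=(np.hypot(P[...,0]-e[0],P[...,1]-e[1])<.035)&(P[...,2]>z0)&(P[...,2]<z1)&(D>0)
    print(z0,m.sum(),np.median(P[m],0).round(4),P[m].min(0).round(3),P[m].max(0).round(3))
for u,v in[(255,220),(230,225),(280,225),(255,250),(255,280),(255,310),(255,325),(250,325),(260,325),(255,335)]: print(u,v,P[v,u].round(4))
E
```

```text
[ 0.000e+00  4.700e+01  6.604e-01  7.370e-02 -3.930e-02  4.012e-01]
[ 4.000e+00  4.700e+01  6.600e-01  7.260e-02 -3.860e-02  3.959e-01]
[ 8.000e+00  4.500e+01  6.603e-01  7.290e-02 -3.810e-02  3.905e-01]
[ 1.200e+01  4.900e+01  6.604e-01  7.280e-02 -4.080e-02  3.853e-01]
[ 1.600e+01  4.400e+01  6.607e-01  7.330e-02 -3.890e-02  3.798e-01]
[ 2.000e+01  4.700e+01  6.602e-01  7.200e-02 -3.850e-02  3.744e-01]
[ 2.400e+01  5.000e+01  6.609e-01  7.570e-02 -1.880e-02  3.679e-01]
[ 2.800e+01  5.300e+01  6.612e-01  7.900e-02 -1.800e-02  3.622e-01]
[ 3.200e+01  5.100e+01  6.614e-01  7.620e-02 -1.840e-02  3.565e-01]
[ 3.600e+01  5.100e+01  6.617e-01  7.640e-02 -1.880e-02  3.509e-01]
[ 4.000e+01  5.200e+01  6.611e-01  7.800e-02 -1.910e-02  3.452e-01]
[ 4.400e+01  4.700e+01  6.614e-01  7.230e-02 -1.930e-02  3.394e-01]
[ 4.800e+01  4.200e+01  6.617e-01  6.350e-02 -1.870e-02  3.335e-01]
[ 5.200e+01  3.600e+01  6.619e-01  5.460e-02 -1.880e-02  3.277e-01]
[ 5.600e+01  3.100e+01  6.613e-01  4.700e-02 -2.300e-02  3.221e-01]
[ 6.000e+01  1.700e+01  6.523e-01  6.210e-02 -2.330e-02  3.165e-01]
[ 6.400e+01 
[... 1349 characters left out ...]
 1.440e+02  1.400e+01  6.604e-01  2.290e-02 -1.730e-02  1.819e-01]
[ 1.480e+02  1.400e+01  6.607e-01  2.300e-02 -1.730e-02  1.751e-01]
[ 1.520e+02  1.100e+01  6.603e-01  1.820e-02 -1.490e-02  1.673e-01]
0.225 4006 [0.6609 0.0051 0.2365] [ 0.635 -0.01   0.231] [0.687 0.019 0.25 ]
0.285 10014 [ 6.608e-01 -1.000e-04  2.959e-01] [ 0.626 -0.021  0.285] [0.696 0.008 0.305]
255 220 [0.6614 0.008  0.2365]
230 225 [0.6492 0.0056 0.2372]
280 225 [0.6737 0.0056 0.2371]
255 250 [0.6614 0.0031 0.2578]
255 280 [0.6614 0.0026 0.2802]
255 310 [6.614e-01 3.000e-04 2.942e-01]
255 325 [ 0.6614 -0.0043  0.2959]
250 325 [ 0.6598 -0.0049  0.2953]
260 325 [ 0.6631 -0.0049  0.2952]
255 335 [ 0.6615 -0.0088  0.2955]
```

The arbor hangs plumb: the side view gives axis x 0.6605 at all heights, and y ≈ −0.006 matches the TCP. The foot is about 80 mm below the TCP. Next I move near the holder to measure the bore from directly above.

{"fn": "play_rows", "kwargs": {"increments": [-20, 0, 8, 0, 0, 0, 10, -55, 0, 15, 0, 0, 0, 10, -95, -10, 15, 0, 0, 0, 10, -135, -30, 15, 0, 0, 0, 10, -170, -50, 15, 0, 0, 0, 10, -190, -60, 15, 0, 0, 0, 10, -201, -64, 15, 0, 0, 0, 10, -201, -64, 15, 0, 0, 0, 10, -201, -64, 15, 0, 0, 0, 10]}}

```text
clock: 6.15
ee_pos: [0.4614, -0.069, 0.2623]
tool_rot: [-1.57, -0.001, 0.001]
ft_force: [0.2, -0.1, -2.5]
finger_gap: 0.0193
```

```bash
cat > bore.py <<'E'
from h import *
import sys
n=sys.argv[1]
def fitc(X):
    A=np.c_[X,np.ones(len(X))]; s=np.linalg.lstsq(A,(X**2).sum(1),rcond=None)[0]; c=s[:2]/2; return c,np.sqrt(s[2]+c@c)
o=arm.get_obs(); C=cam('wrist',o); im,D=vision.get_image('wrist'); save(n,im,1.5); P=cloud(C,D)
print(o['ee_pos'],o['tool_rot'],o['ft_force'],o['clock'],o['finger_gap'])
m=((np.hypot(P[...,0]-.448,P[...,1]-.013)<.06)&(P[...,2]>.066)&(P[...,2]<.076)&(D>0)).astype(np.uint8)
cs,h=cv2.findContours(m,cv2.RETR_CCOMP,cv2.CHAIN_APPROX_NONE)
for c,hh in zip(cs,h[0]):
    if len(c)>25:
        X=np.array([onplane(C,u,v,.07)[:2] for u,v in c[:,0]]); print('hole' if hh[3]>=0 else 'outer',len(c),[np.round(t,4) for t in fitc(X)],cv2.minAreaRect((X*1000).astype(np.float32)))
m2=((np.hypot(P[...,0]-.448,P[...,1]-.013)<.03)&(P[...,2]<.05)&(D>0)).astype(np.uint8)
cs,h=cv2.findContours(m2,cv2.RETR_EXTERNAL,cv2.CHAIN_APPROX_NONE)
c=max(cs,key=len); X=np.array([onplane(C,u,v,.062)[:2] for u,v in c[:,0]]); print('inner@62',fitc(X))
E
python3 bore.py wrist4
```

```text
[ 0.46144552 -0.06902423  0.26227759] [-1.57034953e+00 -1.06395165e-03  7.26096954e-04] [ 0.22164125 -0.08647325 -2.53310564] 6.15 0.01934972613712639
outer 267 [array([0.4458, 0.013 ]), np.float64(0.0364)] ((445.7294921875, 12.828125), (63.872154235839844, 63.76229476928711), 13.707356452941895)
hole 147 [array([0.4459, 0.0129]), np.float64(0.0179)] ((445.85845947265625, 13.189050674438477), (36.605289459228516, 37.187198638916016), 35.774383544921875)
inner@62 (array([0.44621655, 0.01271439]), np.float64(0.012318830664826596))
```

View pics/wrist4.png

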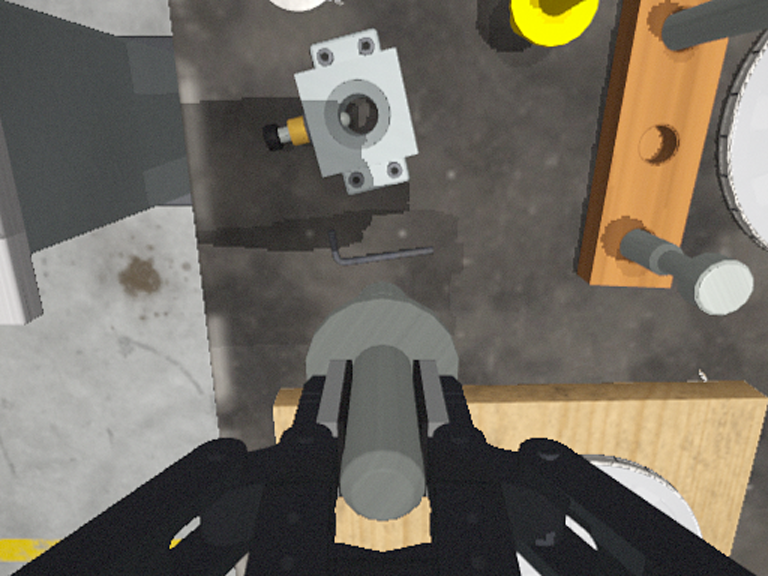

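The holder is at (355,115), in shadow but clear. Both fits put the bore axis at (0.446, 0.013), with a 64 mm block outline as expected. Moving over it and lowering to just above the mouth.

{"fn": "play_rows", "kwargs": {"increments": [-5, 25, 0, 0, 0, 0, 10, -12, 55, 0, 0, 0, 0, 10, -15.5, 75, 0, 0, 0, 0, 10, -15.5, 82.5, -10, 0, 0, 0, 10, -15.5, 82.5, -45, 0, 0, 0, 10, -15.5, 82.5, -75, 0, 0, 0, 10, -15.5, 82.5, -95, 0, 0, 0, 10, -15.5, 82.5, -102, 0, 0, 0, 10, -15.5, 82.5, -102, 0, 0, 0, 10]}}

```text
clock: 7.32
ee_pos: [0.4452, 0.0128, 0.16]
tool_rot: [-1.57, 0.001, 0.001]
ft_force: [-0.7, 0.3, -1.8]
finger_gap: 0.0189
```

```bash
python3 - <<'E'
from h import *
o=arm.get_obs(); print(o['ee_pos'],o['tool_rot'],o['ft_force'],o['clock'],o['joints'].round(2))
e=o['ee_pos']
out=[]
for n in('side','scene'):
    C=cam(n); im,D=vision.get_image(n); P=cloud(C,D)
    # project: bore mouth predicted & foot centre predicted
    im=im.copy()
    u,v=proj(C,[.446,.0129,.07]); u0,v0=int(u)-60,int(v)-60
    c=cv2.resize(im[v0:v0+100,u0:u0+100],None,fx=4,fy=4,interpolation=cv2.INTER_CUBIC); out.append(c)
    m=(np.hypot(P[...,0]-e[0],P[...,1]-e[1])<.03)&(P[...,2]>.08)&(P[...,2]<.145)&(D>0)
    for v in np.where(m.any(1))[0][::3]:
        us=np.where(m[v])[0]; d=np.median(D[v,us])+.008; a=depthpt(C,us.min()-.5,v,d);b=depthpt(C,us.max()+.5,v,d)
        print(n,v,((a+b)/2).round(4),np.linalg.norm(b-a).round(4))
save('near',np.hstack(out))
E
```

```text
[0.44516742 0.01277914 0.1600097 ] [-1.57048469e+00  5.14532989e-04  7.97234045e-04] [-0.68324741  0.27510491 -1.75474045] 7.325 [ 0.29  0.17 -0.51  2.15  0.11  0.85 -0.28]
side 162 [0.4645 0.0051 0.1418] 0.0017
side 165 [0.4457 0.0096 0.1344] 0.0226
side 168 [0.4462 0.01   0.1287] 0.0244
side 171 [0.4459 0.0098 0.1232] 0.0245
side 174 [0.4458 0.0088 0.1179] 0.0245
side 177 [0.4456 0.0084 0.1125] 0.0176
side 180 [0.4459 0.0131 0.105 ] 0.0213
side 183 [0.4454 0.0101 0.1005] 0.023
side 186 [0.446  0.0099 0.0948] 0.0248
side 189 [0.4458 0.0093 0.0893] 0.0249
side 192 [0.4451 0.0106 0.083 ] 0.0178
side 195 [0.4447 0.0109 0.077 ] 0.0072
scene 170 [0.4436 0.0146 0.1412] 0.0509
scene 173 [0.4451 0.0333 0.1408] 0.0037
scene 176 [0.4434 0.0169 0.1293] 0.0247
scene 179 [0.4437 0.0162 0.1225] 0.0248
scene 182 [0.4431 0.0164 0.1163] 0.0249
scene 185 [0.4437 0.0154 0.1091] 0.0173
scene 188 [0.4452 0.0148 0.1017] 0.0233
scene 191 [0.4431 0.0167 0.0966] 0.0233
scene 194 [0.4429 0.0166 0.0899] 0.0234
scene 197 [0.4436 0.0154 0.0824] 0.0196
```

View pics/near.png

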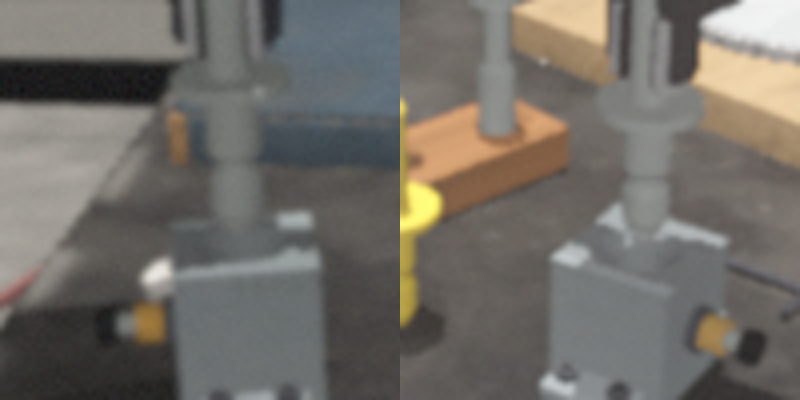

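The foot hangs just over the mouth in both views. As a same-camera check, I'll measure the bore in the first side and scene pictures and compare it with the arbor's x and y in those views.

```bash
python3 - <<'E'
from h import *
for n in('side','scene'):
    C=cam(n); a=np.load(n+'0.npz'); P=cloud(C,a['D'])
    m=((np.hypot(P[...,0]-.446,P[...,1]-.013)<.055)&(P[...,2]>.064)&(P[...,2]<.078)).astype(np.uint8)
    cs,h=cv2.findContours(m,cv2.RETR_CCOMP,cv2.CHAIN_APPROX_NONE)
    for c,hh in zip(cs,h[0]):
        if len(c)>12:
            X=np.array([onplane(C,u,v,.07)[:2] for u,v in c[:,0]]).astype(np.float32)*1000
            print(n,'hole' if hh[3]>=0 else 'outer',len(c),cv2.minAreaRect(X),cv2.fitEllipse(X), np.median(P[m>0][:,2]))
E
```

```text
side outer 104 ((448.3291015625, 4.2606964111328125), (63.30751419067383, 78.22176361083984), 13.31812572479248) ((447.6461181640625, 5.5763092041015625), (79.139892578125, 81.3560562133789), 20.095304489135742) 0.06870625922182086
side hole 41 ((448.4163818359375, 2.890960693359375), (33.0375862121582, 30.888418197631836), 3.295255422592163) ((448.5792236328125, 2.7458114624023438), (30.5211181640625, 34.13434982299805), 125.50365447998047) 0.06870625922182086
scene outer 91 ((441.2464294433594, 20.83013343811035), (66.60525512695312, 70.35354614257812), 14.28351879119873) ((440.9300537109375, 20.195575714111328), (74.77481842041016, 78.99901580810547), 80.4097900390625) 0.06801351188349522
scene hole 40 ((439.75537109375, 22.89789581298828), (33.70882034301758, 36.880271911621094), 72.9091796875) ((439.9806823730469, 22.638559341430664), (33.90755081176758, 35.549163818359375), 63.90555953979492) 0.06801351188349522
```

The bore in those views lies about 1 mm beyond the arbor in +x and +y, so I'll correct by +1/+1 mm and lower into the flare.

{"fn": "play_rows", "kwargs": {"increments": [1, 1, 0, 0, 0, 0, 10, 1, 1, -6, 0, 0, 0, 10, 1, 1, -12, 0, 0, 0, 10, 1, 1, -18, 0, 0, 0, 10, 1, 1, -22, 0, 0, 0, 10, 1, 1, -26, 0, 0, 0, 10, 1, 1, -26, 0, 0, 0, 10]}}

```text
clock: 8.3
ee_pos: [0.4459, 0.0138, 0.134]
tool_rot: [-1.571, 0.0, 0.001]
ft_force: [0.4, 0.0, -1.8]
finger_gap: 0.0189
```

```bash
python3 - <<'E'
from h import *
o=arm.get_obs(); print(o['ee_pos'],o['tool_rot'],o['ft_force'],o['torque'],o['clock'])
E
```

```text
[0.44592563 0.0138493  0.13401628] [-1.57072309e+00  2.40418941e-04  6.71130504e-04] [ 0.38418571  0.00657285 -1.80668453] [-0.05291379  0.01372951 -0.02925234] 8.3
```

The foot is about 16 mm down the bore with no side force. Continuing past the plunger contact.

{"fn": "play_rows", "kwargs": {"increments": [0, 0, -5, 0, 0, 0, 10, 0, 0, -10, 0, 0, 0, 10, 0, 0, -14, 0, 0, 0, 10, 0, 0, -18, 0, 0, 0, 10, 0, 0, -22, 0, 0, 0, 10, 0, 0, -22, 0, 0, 0, 10]}}

```text
clock: 9.05
ee_pos: [0.4466, 0.014, 0.1123]
tool_rot: [-1.57, -0.001, -0.001]
ft_force: [3.8, 0.7, -1.4]
finger_gap: 0.0193
```

{"fn": "play_rows", "kwargs": {"increments": [0, 0, -4, 0, 0, 0, 10, 0, 0, -8, 0, 0, 0, 10, 0, 0, -12, 0, 0, 0, 10, 0, 0, -16, 0, 0, 0, 10, 0, 0, -19, 0, 0, 0, 10, 0, 0, -19, 0, 0, 0, 10]}}

```text
clock: 9.8
ee_pos: [0.446, 0.0139, 0.093]
tool_rot: [-1.571, -0.0, 0.0]
ft_force: [5.0, -0.6, -3.8]
finger_gap: 0.0187
```

```bash
python3 - <<'E'
from h import *
o=arm.get_obs(); print(o['ee_pos'],o['ft_force'],o['clock']); C=cam('wrist',o); im,D=vision.get_image('wrist'); P=cloud(C,D)
m=(np.hypot(P[...,0]-.446,P[...,1]-.013)<.03)&(D>0)&(P[...,2]<.11)&(P[...,1]>.025)
z=P[m][:,2]; print(np.histogram(z,bins=np.arange(.06,.112,.003)))
im,D=vision.get_image('side'); save('side5',im[130:270,120:260],5)
E
```

```text
[0.44600794 0.01387945 0.09296992] [ 4.97185807 -0.56971037 -3.78770147] 9.8
(array([   0,    0,  377, 1016,    0,   11,  149, 1515,  297,    0,    0,
          0,    0,    0,    0,    0,    0]), array([0.06 , 0.063, 0.066, 0.069, 0.072, 0.075, 0.078, 0.081, 0.084,
       0.087, 0.09 , 0.093, 0.096, 0.099, 0.102, 0.105, 0.108, 0.111]))
```

View pics/side5.png

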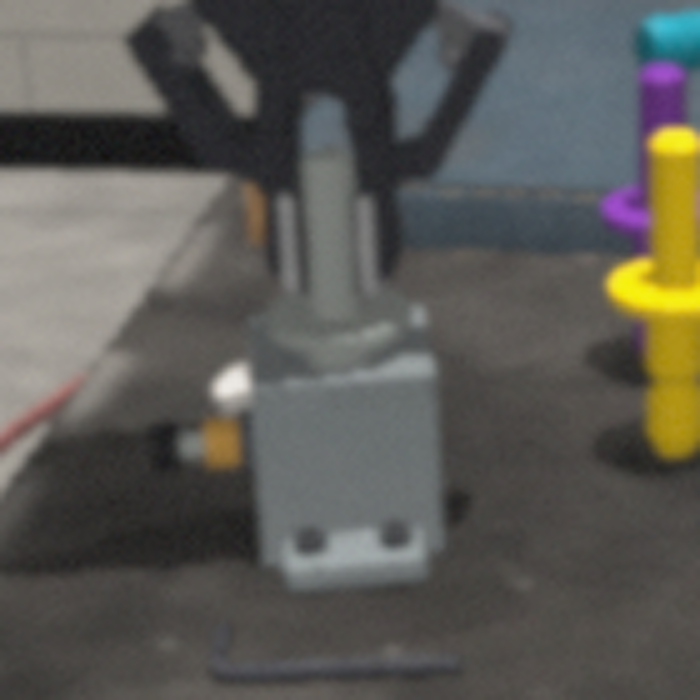

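The flange top is at z ≈ 0.083, so about 7 mm remain. Pressing down gently.

{"fn": "play_rows", "kwargs": {"increments": [0, 0, -2, 0, 0, 0, 10, 0, 0, -4, 0, 0, 0, 10, 0, 0, -5.5, 0, 0, 0, 10, 0, 0, -7, 0, 0, 0, 10, 0, 0, -7, 0, 0, 0, 10]}}

```text
clock: 10.52
ee_pos: [0.4459, 0.0138, 0.086]
tool_rot: [-1.571, 0.0, 0.0]
ft_force: [4.8, -0.6, -6.7]
finger_gap: 0.0189
```

```bash
cat > fl.py <<'E'
from h import *
o=arm.get_obs(); print(o['ee_pos'],o['ft_force'],o['clock']); C=cam('wrist',o); im,D=vision.get_image('wrist'); P=cloud(C,D)
m=(np.hypot(P[...,0]-.446,P[...,1]-.013)<.024)&(D>0)&(P[...,2]<.11)&(P[...,1]>.027)
print(np.median(P[m][:,2]))
E
python3 fl.py
```

```text
[0.44592425 0.0138275  0.08603867] [ 4.80280366 -0.57009307 -6.66692604] 10.525
0.07657328752780287
```

{"fn": "play_rows", "kwargs": {"increments": [0, 0, -1, 0, 0, 0, 10, 0, 0, -1, 0, 0, 0, 10]}}

```text
clock: 10.82
ee_pos: [0.4461, 0.0139, 0.0853]
tool_rot: [-1.571, -0.0, 0.0]
ft_force: [3.6, 1.6, -4.5]
finger_gap: 0.0189
```

{"fn": "play_rows", "kwargs": {"increments": [0, 0, -1, 0, 0, 0, 10, 0, 0, -1, 0, 0, 0, 10]}}

```text
clock: 11.08
ee_pos: [0.4463, 0.0139, 0.0848]
tool_rot: [-1.571, -0.0, -0.0]
ft_force: [-0.0, 0.7, 13.7]
finger_gap: 0.019
```

Fz jumped to +13.7 N and the side force vanished, so the flange is on the block. Checking flange height and knob before releasing.

```bash
python3 fl.py; python3 - <<'E'
from h import *
a,_=vision.get_image('side'); b,_=vision.get_image('scene'); save('pre',np.hstack([a[150:270,120:230],b[150:270,250:360]]),3.4)
E
```

```text
[0.44628449 0.01390329 0.08484141] [-0.01515254  0.67619601 13.6612183 ] 11.075
0.07539405250778944
```

View pics/pre.png

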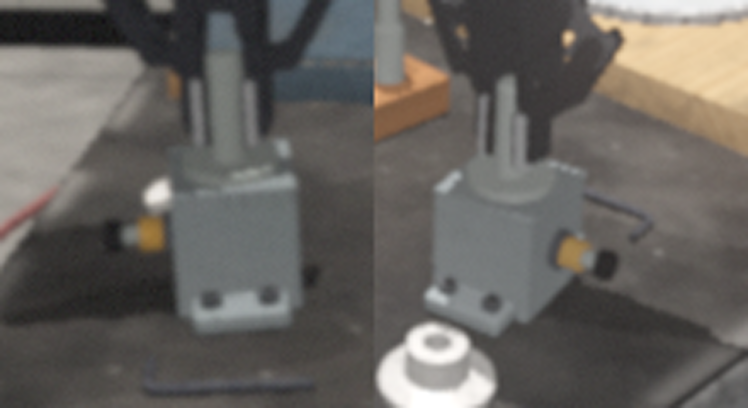

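Flange top reads 0.0754. The block top read 0.069, plus the 6 mm flange gives 0.075, so it is seated. Releasing and withdrawing straight up.

{"fn": "play_rows", "kwargs": {"increments": [0, 0, 0, 0, 0, 0, 50, 0, 0, 0, 0, 0, 0, 50, 0, 0, 0, 0, 0, 0, 50, 0, 0, 0, 0, 0, 0, 50, 0, 0, 0, 0, 0, 0, 50]}}

```text
clock: 11.85
ee_pos: [0.446, 0.0138, 0.0842]
tool_rot: [-1.571, -0.0, 0.0]
ft_force: [0.5, -0.8, 0.4]
finger_gap: 0.0502
```

{"fn": "play_rows", "kwargs": {"increments": [0, 0, 10, 0, 0, 0, 50, 0, 0, 30, 0, 0, 0, 50, 0, 0, 60, 0, 0, 0, 50, 0, 0, 100, 0, 0, 0, 50, 0, 0, 140, 0, 0, 0, 50, 10, -40, 170, 0, 0, 0, 50, 15, -80, 180, 0, 0, 0, 50, 15, -80, 180, 0, 0, 0, 50, 15, -80, 180, 0, 0, 0, 50]}}

```text
clock: 12.98
ee_pos: [0.4609, -0.0657, 0.2645]
tool_rot: [-1.571, -0.0, 0.0]
ft_force: [-0.5, 0.8, -0.3]
finger_gap: 0.05
```

```bash
python3 - <<'E'
from h import *
import pickle
o=arm.get_obs(); print(o['ee_pos'],o['ft_force'],o['clock'],o['finger_gap']); C=cam('wrist',o); im,D=vision.get_image('wrist'); P=cloud(C,D); save('wf',im,1.3)
r=np.hypot(P[...,0]-.446,P[...,1]-.013)
z=P[...,2]
for nm,m in(('flange',(r<.024)&(r>.014)&(z>.06)&(z<.09)),('top',(r<.025)&(z>.12)&(z<.145)),('block',(r>.029)&(r<.042)&(z>.06)&(z<.08))):
    p=P[m&(D>0)]; print(nm,len(p),np.median(p,0).round(4),p[:,2].std())
a,_=vision.get_image('side'); b,_=vision.get_image('scene'); save('post',np.hstack([a[130:270,120:230],b[130:270,250:360]]),3.4)
E
```

```text
[ 0.46085262 -0.06565643  0.26452892] [-0.50342113  0.77324743 -0.33150496] 12.975 0.04995511385678857
flange 1412 [0.4467 0.0147 0.0757] 0.0007723323167120918
top 540 [0.4461 0.0123 0.1341] 0.0018940132765891138
block 1618 [0.4448 0.0174 0.0694] 0.000772185921300046
```

View pics/wf.png

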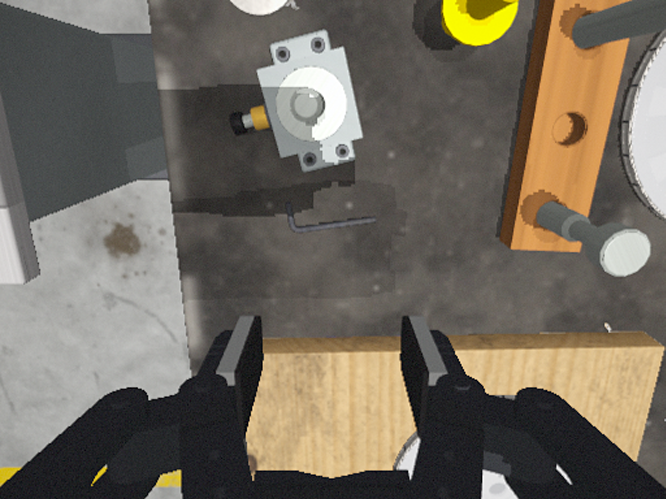

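View pics/post.png

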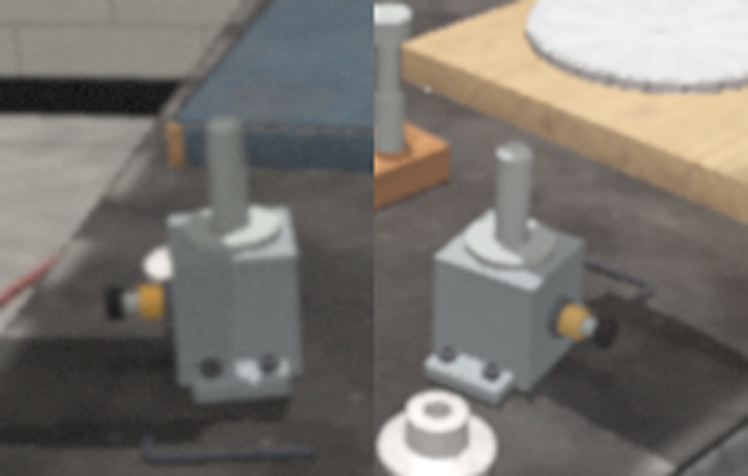

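The arbor stands upright in the holder at (307,105) in the wrist view. Its flange top is 6.3 mm above the block face (6 mm expected), the hand is clear and the pocket at (570,128) is empty. Handing in.

```bash
python3 -c "
from workcell import arm
print(arm.hand_in()); print(arm.get_obs()['clock'])"
```

```text
the job is handed in; nothing more can be done
None
the job is handed in; nothing more can be done
```

I took the flanged arbor from the middle rack pocket and pushed it upright down the holder's bore until its flange sat on the block. I then let go, backed off and handed in at about 13 s of the 48 s.

- **Seating:** after release the flange top was at z 0.0757 and the block top at 0.0694. That is a 6.3 mm gap against the 6 mm flange, so it sits flat within what I can measure. The spindle is upright, with its top at 0.134.
- **Snap-in:** I didn't measure the plunger directly. I infer it from the forces: about 5 N sideways while it rode the shank, then a downward pull, then none sideways as the arbor seated at about 14 N upward.
- **Clearance:** in the last picture the gripper is well away from everything. The other two posts and the yellow look-alike looked undisturbed. The purple one was out of that view, but I never went near it.
- **Disagreement:** my first bore measurement was about 2 mm off the close-up one in x. I used the close-up value, shifted about 1 mm after comparing with the other two cameras.

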